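# Gauge two reagent cartridges and sort them

### The job

A swollen reagent cartridge jams the analyser, so try each of the two cartridges in the rack in the square hole of the yellow gauge, without forcing it: a sound one goes fully home, a swollen one sticks part-way. Try the blue-capped one first and stand it upright in its place before trying the orange-capped one: sound cartridges in the white tray, swollen ones in the red tub. Leave the two bottles, the jar and the beaker where they stand.

Things in the scene. Friction and masses are not known exactly. Their poses are not given: they have to be found in the camera images.
- blue_center (a point): centre (half-way up the body) of the blue-capped cartridge: white square body 30 x 30 x 76 mm, plus a round blue cap 24 mm wide and 12 mm tall on top; 60-130 g. z up, x and y square to its faces. Starts upright in a rack pocket. At random sound (flat faces) or swollen: stiff burrs 5 mm wide, 3.5 mm proud of its +x and -x faces, 10-16 mm above its foot. Grip it by two flat faces in the upper half of the body
- orange_center (a point): centre (half-way up the body) of the orange-capped cartridge: white square body 30 x 30 x 76 mm, plus a round orange cap 24 mm wide and 12 mm tall on top; 60-130 g. z up, x and y square to its faces. Starts upright in a rack pocket. At random sound (flat faces) or swollen: stiff burrs 5 mm wide, 3.5 mm proud of its +x and -x faces, 10-16 mm above its foot. Grip it by two flat faces in the upper half of the body
- gauge_mouth (a point): centre of the mouth of the square hole in the top of a fixed yellow block 80 x 80 x 28 mm; z up, x and y along the hole's sides. Hole 32.5 mm square, 20 mm deep, closed floor, 1 mm chamfer. A sound cartridge goes 20 mm in (its centre 18 mm above the mouth); a swollen one stops hard 10 mm in (centre 28 mm above). Any of the four square orientations will do
- rack: fixed brass-coloured rack, 52 (x) x 118 (y) x 20 mm high, origin under its centre, walls and floor 4 mm. A divider makes two pockets 44 (x) x 53 (y) mm, centred 28.5 mm either side of the origin along its y; a cartridge stands in each, in either order, square to the rack within 0.12 rad. The walls hide any burrs
- tray: fixed white open tray for sound cartridges, 120 (x) x 170 (y) x 22 mm high, walls and floor 4 mm, origin under its centre. It may stand on the robot's left or right
- tub: fixed red open tub for swollen cartridges, 120 (x) x 170 (y) x 32 mm high, walls and floor 4 mm, origin under its centre. It stands on the other side from the tray
- wash_mid (a point): bystander: middle of a loose white wash bottle, 60 mm across, 170 mm tall
- amber_mid (a point): bystander: middle of a loose amber glass jar with black lid, 62 mm across, 120 mm tall
- beaker_mid (a point): bystander: middle of a loose clear beaker, 54 mm across, 75 mm tall
- dropper_mid (a point): bystander: middle of a loose small green bottle with white cap, 44 mm across, 80 mm tall
Mind the look-alikes: they are no part of the job. What is shaped like the part that bears blue_center but pink or purple is not meant. Leave any purple look-alike of the part that bears orange_center alone.

How it is judged:
By the outcome, as a careful person would: the job done as asked, in the order asked, and still so for the second after the job is handed in, with the robot touching nothing.
It also fails if it takes over 70 s, if anything falls off the work surface, if the arm or the gripper's body presses on something with over 40 N, if the wrist force passes 120 N, or if a joint passes its speed limit or range.

### The arm

A 6-joint arm with a two-finger parallel gripper is mounted at the origin on the work surface. World frame = base frame: x ahead of the robot, y to its left, z up, the work surface at z = 0. Lengths are in m, angles in rad, forces in N, time in s.
With the tool pointing down it reaches from about 0.25 to 0.725 m from the base axis. Payload 9.7 kg.
Tool frame: the origin (TCP) lies on the centre line of the jaws, within the pads' length; the fingertips stand 25 mm ahead of it and the grasp point (between the pads) lies 6 mm ahead of it; z points along the fingers, x is the direction in which the jaws open and shut, and the axes are right-handed (so a half turn about z gives the same grasp; the last joint's range is limited). The gripper opens to 85 mm and grips with 20 to 120 N. Pads are 22 mm wide; open, the fingers measure 114 mm over their backs; the gripper's body (76 mm by 85 mm) begins 54 mm behind the grasp point. The pads swing forward as they close: fully open they stand 13 mm farther back than shut.
Start: joints at [1.337, 0.087, 0.176, 1.66, 0, 1.571], TCP at [0.127, 0.535, 0.256] pointing down, gripper open.
Joint ranges: [-3.13, 3.13], [-0.85, 1.81], [-1.15, 1.24], [-2.2, 2.28], [-1.44, 1.52], [-3.14, 3.14]. Speed limits (rad/s): [2.22, 2.22, 2.57, 3.14, 3.14, 3.14].

### API

Orientations are given as a unit quaternion [x, y, z, w].
In Python, from workcell import monitor, camera, camera_model, ticket gives the robot as it stands.
- The arm moves only by the tool arm_command, never from a script. Its argument "plan" is a list of rows, each an object of numbers: "dx", "dy", "dz": the shift along the world's x, y, z in cm; "ax", "ay", "az": the turn, a rotation vector about the world's x, y, z in rad; "hand": the opening, from 0 (shut) to 1 (fully open). In form: [{"dx": .., "dy": .., "dz": .., "ax": .., "ay": .., "az": .., "hand": ..}, ...]. A call has 1 to 20 rows; each row shifts and turns the commanded pose from where the row before left it; what a row does not reach is not made up. A row lasts 1/8 s, in which the tool goes at most 62.5 mm and 10.7 degrees, less where a joint would pass 70% of its speed; a pose out of reach is approached as far as the arm can. A call is refused whole if a number of a shift passes 6.25 or a number of a turn 0.188, either way. A call with a gripper value outside its range is refused whole. The fingers move at their own pace and stop on an object; "force" is the grip in N (left out, the last holds). Time passes only in rows, so rows that do not move let the fingers close. It gives the time, the measured TCP pose, the force and the opening at its end, in the units of the state.
- monitor.observe(): the state, without advancing time (a new reading comes with each control period).
- camera(name): name is "scene" or "top" or "wrist"; returns the picture (384x512x3 uint8, red, green, blue); there is no depth.
- camera_model(name): a dict with "fx", "fy", "cx", "cy" (pixels), "position" and "attitude" of the camera in the world. Camera axes: x right, y up, looking along -z (the intrinsics and any distortion apply to the point x, -y, -z); pixel columns grow to the right and rows downward; lengths in m; the calibration is good to about 2 mm. A picture is of the moment at which its call begins: read the wrist's pose just before it. camera_model takes no time and is no camera call; for the wrist camera it gives the pose at the moment of the call.
- ticket.job_done(): hands the job in, once; it reports no verdict.
The state is a dict: "time_s": time; "joint_positions": joint angles; "joint_velocities": joint speeds; "effort": joint torques, N m; "tcp_pos": TCP position; "tcp_rot": TCP orientation; "wrist_force": force on the tool from outside, world axes, zero at the start; "torque": the same for the moment, N m; "finger_gap": opening from 0.0 (shut) to 1.0 (fully open).
Only numpy, scipy, OpenCV 4.12 (cv2) and the standard library are available. Lean on these libraries where they do the work, as an engineer would, in place of code of your own. Each camera call takes 0.05 s, during which the arm holds its last target. There are 200 camera calls.

## Working session

There is one attempt and no reset: what is moved stays moved. The work goes in short steps, Python scripts to look and compute and a tool call to move; the robot and the scene stay as the last step left them, time stands still between calls to the robot, and variables do not carry over. Pictures are saved under pics/ and viewed, about 8 in all and at most 12, crops included, and the job is handed in when it is done.

Besides the shell and the picture viewer there is one more tool, called after "Call:" by a JSON object that holds its "name" and its "arguments". arm_command: Moves the arm, as the interface text tells. Its arguments: {"type":"object","properties":{"plan":{"type":"array","items":{"type":"object","properties":{"dx":{"type":"number"},"dy":{"type":"number"},"dz":{"type":"number"},"ax":{"type":"number"},"ay":{"type":"number"},"az":{"type":"number"},"hand":{"type":"number"}}}},"force":{"type":"number"}},"required":["plan"]}

```bash
ls; mkdir -p pics
cat > h.py <<'E'
import numpy as np, cv2
from scipy.spatial.transform import Rotation as R
from workcell import monitor, camera, camera_model, ticket
def snap(n,f=None):
    m=camera_model(n); im=camera(n)
    if f: cv2.imwrite('pics/'+f,cv2.cvtColor(im,cv2.COLOR_RGB2BGR))
    return m,im
def ray(m,u,v):
    K=np.array([[m['fx'],0,m['cx']],[0,m['fy'],m['cy']],[0,0,1.]])
    d=m.get('distortion'); 
    p=cv2.undistortPoints(np.array([[[u,v]]],float),K,np.array(d,float) if d is not None else None)[0,0]
    return np.array(m['position']),R.from_quat(m['attitude']).apply([p[0],-p[1],-1])
def onz(m,u,v,z):
    o,d=ray(m,u,v); return o+d*(z-o[2])/d[2]
def tri(rs):
    A=0;b=0
    for o,d in rs:
        d=d/np.linalg.norm(d);P=np.eye(3)-np.outer(d,d);A=A+P;b=b+P@o
    return np.linalg.solve(A,b)
E
python3 - <<'E'
from h import *
for n in ['scene','top','wrist']:
    m,im=snap(n,n+'0.png'); print(n,m)
a=[cv2.imread(f'pics/{n}0.png') for n in ['scene','top']]
print(monitor.observe())
E
```

```text
pics
scene {'fx': 423.3542958042618, 'fy': 423.3542958042618, 'cx': 253.5890979855464, 'cy': 187.32833686091087, 'position': array([ 0.87517023, -0.59847255,  0.97228662]), 'attitude': array([0.31501094, 0.09273541, 0.23980859, 0.91359734])}
top {'fx': 383.46096959402104, 'fy': 383.46096959402104, 'cx': 252.93253800687293, 'cy': 190.25144994859338, 'position': array([0.37749776, 0.01516974, 1.13147139]), 'attitude': array([ 0.02160175, -0.04395474, -0.70370685,  0.70880041])}
wrist {'fx': 275.2466827041805, 'fy': 275.2466827041805, 'cx': 254.99939322807816, 'cy': 188.51435129439932, 'position': array([0.05334651, 0.55269219, 0.3732547 ]), 'attitude': array([-0.11817553, -0.09291243,  0.61289423,  0.77573352])}
{'time_s': 0.15, 'joint_positions': array([ 1.33700936e+00,  8.73467309e-02,  1.75327524e-01,  1.65979787e+00,
       -9.92406054e-07,  1.57078338e+00]), 'joint_velocities': array([ 0.00011449, -0.00205019,  0.0009646 ,  0.00100337,  0.0014116 ,
       -0.00015177]), 'effort': array([ 4.90676230e-04, -5.20760071e+01,  4.65045512e+01,  1.38174120e-02,
        1.50309324e-05, -1.65628919e-06]), 'tcp_pos': array([0.1273817 , 0.53489808, 0.25574461]), 'tcp_rot': array([ 7.84745245e-01,  6.19818231e-01, -4.00212777e-04,  3.16725421e-04]), 'wrist_force': array([ 0.01562429, -0.01357348, -0.31823653]), 'torque': array([ 0.0196867 ,  0.00125433, -0.00758916]), 'finger_gap': 1.0006846503406022}
```

View pics/top0.png

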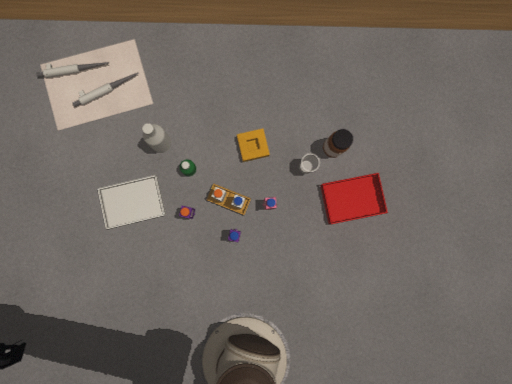

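View pics/scene0.png

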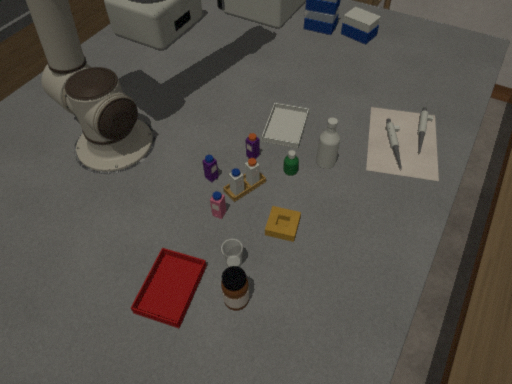

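The rack holds the white-bodied orange cap at (218,194) and the white-bodied blue cap at (238,201) in the top view. The look-alikes are purple with an orange cap (186,212), pink with a blue cap (271,203) and purple with a blue cap (234,236); all stand outside the rack. The tray is on the left (+y) at (131,202), the tub on the right at (354,199) and the gauge at (253,145). I'll measure these and confirm them in an enlarged crop.

```bash
cat >> h.py <<'E'
def blobs(im,lo,hi,win,amin=8):
    u0,v0,u1,v1=win
    hsv=cv2.cvtColor(im[v0:v1,u0:u1],cv2.COLOR_RGB2HSV)
    mk=cv2.inRange(hsv,np.array(lo),np.array(hi))
    n,l,s,c=cv2.connectedComponentsWithStats(mk)
    return mk,[(c[i]+[u0,v0],int(s[i,4]),s[i,:4]) for i in range(1,n) if s[i,4]>=amin]
E
python3 - <<'E'
from h import *
mt,it=snap('top');ms,is_=snap('scene')
rng={'blue':((105,150,60),(125,255,255)),'orange':((3,170,120),(12,255,255)),'yellow':((15,170,90),(28,255,255)),'red':((0,200,60),(2,255,255))}
for c,(lo,hi) in rng.items():
    for nm,m,im,w in(('top',mt,it,(90,110,400,260)),('scene',ms,is_,(130,90,350,330))):
        for b in blobs(im,lo,hi,w)[1]: print(c,nm,b[0].round(1),b[1],b[2],onz(m,*b[0],{'blue':.09,'orange':.09,'yellow':.028,'red':.0}[c]).round(3))
for (u,v) in[(131,202),(354,199),(155,140),(188,168),(310,163),(338,143)]: print(u,v,onz(mt,u,v,.02).round(3))
a=cv2.resize(it[170:250,170:290],None,fx=5,fy=5,interpolation=3);b=cv2.resize(is_[120:240,195:315],None,fx=4,fy=4,interpolation=3)
cv2.imwrite('pics/c1.png',cv2.cvtColor(a,cv2.COLOR_RGB2BGR))
cv2.imwrite('pics/c2.png',cv2.cvtColor(b,cv2.COLOR_RGB2BGR))
E
```

```text
blue top [237.8 200.3] 42 [145  87   7   8] [0.447 0.024 0.09 ]
blue top [270.8 202. ] 41 [178  89   7   7] [ 0.443 -0.066  0.09 ]
blue top [233.7 235.4] 51 [140 122   8   8] [0.352 0.034 0.09 ]
blue scene [208.5 158. ] 40 [75 65  8  8] [0.351 0.029 0.09 ]
blue scene [235.4 171.9] 41 [102  79   8   7] [0.444 0.022 0.09 ]
blue scene [216.5 195.1] 45 [ 83 102   8   8] [ 0.442 -0.071  0.09 ]
orange top [217.7 192.9] 49 [124  79   8   8] [0.467 0.078 0.09 ]
orange top [184.6 211.4] 52 [91 98  8  8] [0.416 0.167 0.09 ]
orange scene [252.1 135.8] 26 [119  44   7   5] [0.415 0.164 0.09 ]
orange scene [251.8 160.9] 31 [119  69   7   5] [0.464 0.078 0.09 ]
yellow top [252.7 144.5] 739 [147  19  32  32] [ 0.615 -0.018  0.028]
yellow scene [282.7 223.1] 779 [136 117  34  34] [ 0.617 -0.027  0.028]
red top [355.  195.6] 897 [240  65  50  44] [ 0.469 -0.325  0.   ]
red top [327.7 198.8] 90 [233  74  11  30] [ 0.459 -0.243  0.   ]
red top [336.4 208.1] 13 [245  94   4  10] [ 0.432 -0.269  0.   ]
red top [330.5 216.1] 10 [239 104   5   5] [ 0.408 -0.251  0.   ]
red top [342.1 218.2] 8 [251 106   4   5] [ 0.402 -0.286  0.   ]
red scene [169.7 288.1] 2269 [  2 159  73  77] [ 0.454 -0.316  0.   ]
red scene [138.6 294.5] 16 [  5 199   8  13] [ 0.397 -0.367  0.   ]
131 202 [0.444 0.331 0.02 ]
354 199 [ 0.458 -0.316  0.02 ]
155 140 [0.626 0.268 0.02 ]
188 168 [0.544 0.17  0.02 ]
310 163 [ 0.563 -0.187  0.02 ]
338 143 [ 0.624 -0.271  0.02 ]
```

View pics/c2.png

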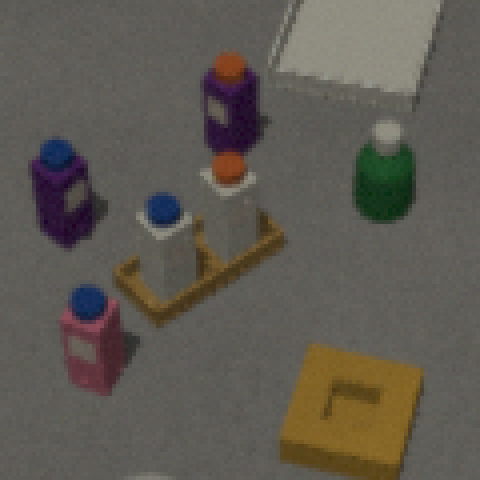

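The crop confirms it: the two white-bodied cartridges stand in the brass rack, and the purple and pink ones outside are look-alikes. Next I'll bring the wrist camera over the rack and gauge.

Call:
{"name": "arm_command", "arguments": {"plan": [{"dx": 3.1,"dy": -4.2,"az": -0.14,"hand": 0.7},{"dx": 3.1,"dy": -4.2,"az": -0.14,"hand": 0.7},{"dx": 3.1,"dy": -4.2,"az": -0.14,"hand": 0.7},{"dx": 3.1,"dy": -4.2,"az": -0.14,"hand": 0.7},{"dx": 3.1,"dy": -4.2,"az": -0.14,"hand": 0.7},{"dx": 3.1,"dy": -4.2,"az": -0.14,"hand": 0.7},{"dx": 3.1,"dy": -4.2,"az": -0.14,"hand": 0.7},{"dx": 3.1,"dy": -4.2,"az": -0.14,"hand": 0.7},{"dx": 3.1,"dy": -4.2,"az": -0.14,"hand": 0.7},{"dx": 3.1,"dy": -4.2,"az": -0.14,"hand": 0.7},{"dx": 3.1,"dy": -4.2,"az": -0.14,"hand": 0.7},{"dx": 3.1,"dy": -4.2,"az": -0.14,"hand": 0.7},{"hand": 0.7},{"hand": 0.7}], "force": 25}}

```text
schema error: expected keys dx, dy, dz, ax, ay, az, hand
```

Run:
```python
from h import *
o=monitor.observe();print(o['time_s'],o['tcp_pos'],o['tcp_rot'],o['finger_gap'],o['joint_positions'])
m,im=snap('wrist','w1.png');print(m['position'],m['attitude'])
np.save('w1m.npy',m,allow_pickle=True)
```

```text
0.25 [0.12740937 0.534947   0.25592935] [ 7.84748251e-01  6.19814545e-01 -2.51002458e-04  2.20693728e-04] 0.9983346682214723 [ 1.33699721e+00  8.72027235e-02  1.75533174e-01  1.65979430e+00
 -3.52384906e-05  1.57078075e+00]
[0.05335111 0.55271153 0.37355463] [-0.11800187 -0.09313227  0.61286089  0.77575993]
```

View pics/w1.png

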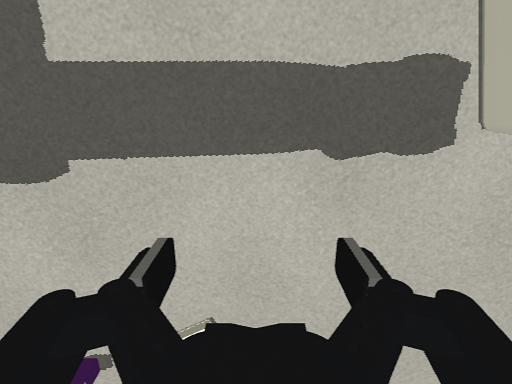

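Call:
{"name": "arm_command", "arguments": {"plan": [{"dx": 3.3,"dy": -4.6,"dz": 0,"ax": 0,"ay": 0,"az": -0.14,"hand": 0.7},{"dx": 3.3,"dy": -4.6,"dz": 0,"ax": 0,"ay": 0,"az": -0.14,"hand": 0.7},{"dx": 3.3,"dy": -4.6,"dz": 0,"ax": 0,"ay": 0,"az": -0.14,"hand": 0.7},{"dx": 3.3,"dy": -4.6,"dz": 0,"ax": 0,"ay": 0,"az": -0.14,"hand": 0.7},{"dx": 3.3,"dy": -4.6,"dz": 0,"ax": 0,"ay": 0,"az": -0.14,"hand": 0.7},{"dx": 3.3,"dy": -4.6,"dz": 0,"ax": 0,"ay": 0,"az": -0.14,"hand": 0.7},{"dx": 3.3,"dy": -4.6,"dz": 0,"ax": 0,"ay": 0,"az": -0.14,"hand": 0.7},{"dx": 3.3,"dy": -4.6,"dz": 0,"ax": 0,"ay": 0,"az": -0.14,"hand": 0.7},{"dx": 3.3,"dy": -4.6,"dz": 0,"ax": 0,"ay": 0,"az": -0.14,"hand": 0.7},{"dx": 3.3,"dy": -4.6,"dz": 0,"ax": 0,"ay": 0,"az": -0.14,"hand": 0.7},{"dx": 3.3,"dy": -4.6,"dz": 0,"ax": 0,"ay": 0,"az": -0.14,"hand": 0.7},{"dx": 3.3,"dy": -4.6,"dz": 0,"ax": 0,"ay": 0,"az": -0.14,"hand": 0.7},{"dx": 0,"dy": 0,"dz": 0,"ax": 0,"ay": 0,"az": 0,"hand": 0.7},{"dx": 0,"dy": 0,"dz": 0,"ax": 0,"ay": 0,"az": 0,"hand": 0.7}], "force": 25}}

```text
time_s: 2.05
tcp_pos: [0.5232, -0.0169, 0.2561]
tcp_rot: [0.985, -0.171, -0.0, -0.0]
wrist_force: [0.3, 0.6, 0.3]
finger_gap: 0.697
```

Run:
```python
from h import *
o=monitor.observe();print(o['time_s'],o['tcp_pos'],o['tcp_rot'],o['finger_gap'],o['joint_positions'])
m,im=snap('wrist','w1.png');print(m['position'],m['attitude'])
np.save('w1m.npy',m,allow_pickle=True)
```

```text
2.05 [ 0.52316859 -0.01691777  0.25610056] [ 9.85350743e-01 -1.70539610e-01 -3.85574585e-04 -7.43291247e-05] 0.6967549107055059 [-3.24520307e-02  2.36711984e-02  1.09456574e-01  1.65732484e+00
  2.54013787e-04  1.88109878e+00]
[0.54849421 0.05462856 0.37369259] [-0.14773239  0.02587193 -0.16842747  0.97423712]
```

View pics/w1.png

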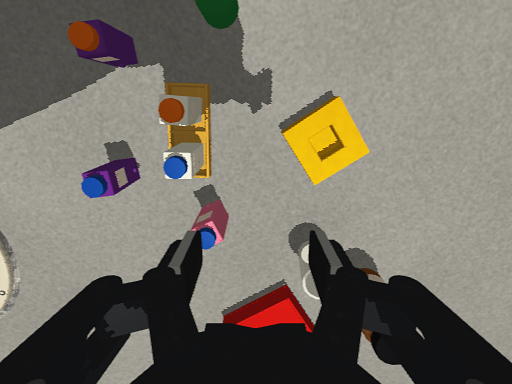

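Wrist view: orange cap (171,110) and blue cap (175,166) in the rack, gauge hole at (326,141). Now measuring.

```bash
cat >> h.py <<'E'
def quad(m,mask,z):
    c=max(cv2.findContours(mask,0,2)[0],key=cv2.contourArea)
    h=cv2.convexHull(c)[:,0,:].astype(float)
    P=np.array([onz(m,u,v,z)[:2] for u,v in h])*1000
    (cx,cy),(w,hh),a=cv2.minAreaRect(P.astype(np.float32))
    return np.round([cx,cy,w,hh],1),round(a,1),cv2.contourArea(c)
E
python3 - <<'E'
from h import *
m=np.load('w1m.npy',allow_pickle=True).item(); im=cv2.cvtColor(cv2.imread('pics/w1.png'),cv2.COLOR_BGR2RGB)
hsv=cv2.cvtColor(im,cv2.COLOR_RGB2HSV)
for u,v in[(300,130),(326,141),(318,147),(332,133),(350,165),(165,155),(190,158),(192,175),(175,166),(171,110),(194,105),(207,150),(300,105)]: print((u,v),im[v,u],hsv[v,u])
def win(mk,u0,v0,u1,v1):
    z=np.zeros_like(mk);z[v0:v1,u0:u1]=mk[v0:v1,u0:u1];return z
for lo in (90,180,215):
    y=cv2.inRange(hsv,(18,150,lo),(30,255,255)); y=win(y,270,80,380,190)
    print('gauge',lo,quad(m,y,.028))
for n,lo,hi,w in(('blue',(105,150,60),(125,255,255),(155,150,195,182)),('orange',(3,150,90),(14,255,255),(150,95,190,128))):
    k=win(cv2.inRange(hsv,np.array(lo),np.array(hi)),*w)
    c=max(cv2.findContours(k,0,2)[0],key=cv2.contourArea);e=cv2.minEnclosingCircle(c);print(n,e,cv2.fitEllipse(c),[onz(m,*e[0],z).round(4) for z in(.08,.092)])
a=np.hstack([cv2.resize(im[95:190,150:215],None,fx=6,fy=6,interpolation=0),cv2.resize(im[90:185,280:370],None,fx=4.4,fy=6,interpolation=0)])
cv2.imwrite('pics/c3.png',cv2.cvtColor(a,cv2.COLOR_RGB2BGR));print(a.shape)
E
```

```text
(300, 130) [239 191  14] [ 24 240 239]
(326, 141) [240 191  14] [ 24 240 240]
(318, 147) [240 192  11] [ 24 243 240]
(332, 133) [245 197  10] [ 24 245 245]
(350, 165) [156 154 149] [ 21  11 156]
(165, 155) [241 239 226] [ 26  16 241]
(190, 158) [217 214 194] [ 26  27 217]
(192, 175) [122 121 109] [ 28  27 122]
(175, 166) [ 30  86 176] [109 212 176]
(171, 110) [134  57  10] [ 11 236 134]
(194, 105) [123 114  99] [ 19  50 123]
(207, 150) [237 185  66] [ 21 184 237]
(300, 105) [167 163 154] [ 21  20 167]
gauge 90 (array([615.6, -17.9,  80.2,  83.5]), 13.7, 4216.5)
gauge 180 (array([616.1, -19.6,  80. ,  80. ]), 13.7, 4017.0)
gauge 215 (array([616.2, -19.6,  79.9,  79.9]), 13.7, 4004.0)
blue ((174.96511840820312, 166.94186401367188), 11.662203788757324) ((175.0970458984375, 166.8815460205078), (21.882295608520508, 22.609384536743164), 63.07304000854492) [array([0.4437, 0.0213, 0.08  ]), array([0.448 , 0.0227, 0.092 ])]
orange ((171.0, 110.0), 13.038504600524902) ((170.8374786376953, 110.02320861816406), (23.49295997619629, 25.202688217163086), 121.3133544921875) [array([0.4648, 0.0772, 0.08  ]), array([0.4682, 0.0763, 0.092 ])]
(570, 786, 3)
```

Call:
{"name": "arm_command", "arguments": {"plan": [{"dx": -3.5,"dy": 2.0,"dz": 0,"ax": 0,"ay": 0,"az": 0,"hand": 0.7},{"dx": -3.5,"dy": 2.0,"dz": 0,"ax": 0,"ay": 0,"az": 0,"hand": 0.7},{"dx": -0.7,"dy": 0,"dz": 0,"ax": 0,"ay": 0,"az": 0,"hand": 0.7},{"dx": 0,"dy": 0,"dz": 0,"ax": 0,"ay": 0,"az": 0,"hand": 0.7}]}}

```text
time_s: 2.6
tcp_pos: [0.4461, 0.0237, 0.2569]
tcp_rot: [0.986, -0.17, 0.001, -0.0]
wrist_force: [0.8, -0.6, 0.5]
finger_gap: 0.698
```

Run:
```python
from h import *
o=monitor.observe();print(o['time_s'],o['tcp_pos'])
m,im=snap('wrist','w2.png');np.save('w2m.npy',m,allow_pickle=True)
cv2.imwrite('pics/c4.png',cv2.cvtColor(cv2.resize(im[60:260,140:400],None,fx=3,fy=3,interpolation=0),cv2.COLOR_RGB2BGR))
```

```text
2.6 [0.44612912 0.02369684 0.2569402 ]
```

View pics/c4.png

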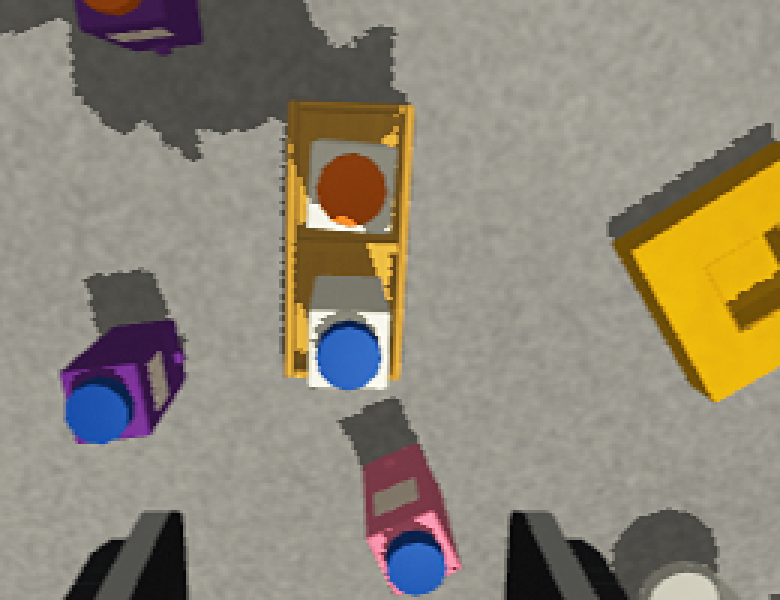

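Crop (scale 3, offset 140,60): the blue cartridge's white top is square to the jaws at about (256,176), and orange sits behind it turned a few degrees. I'll triangulate blue, orange and the gauge from the two wrist views.

Run:
```python
from h import *
D={}
for i in(1,2):
    m=np.load(f'w{i}m.npy',allow_pickle=True).item(); im=cv2.cvtColor(cv2.imread(f'pics/w{i}.png'),cv2.COLOR_BGR2RGB)
    hsv=cv2.cvtColor(im,cv2.COLOR_RGB2HSV)
    o=[]
    wins={1:dict(blue=(155,150,195,182),orange=(150,95,190,128),g=(270,80,385,190)),2:dict(blue=(243,160,270,192),orange=(243,108,272,138),g=(340,95,460,200))}[i]
    for n,lo,hi in(('blue',(105,150,60),(125,255,255)),('orange',(3,150,90),(14,255,255)),('g',(18,150,180),(30,255,255))):
        k=np.zeros(hsv.shape[:2],np.uint8);u0,v0,u1,v1=wins[n];k[v0:v1,u0:u1]=cv2.inRange(hsv,np.array(lo),np.array(hi))[v0:v1,u0:u1]
        c=max(cv2.findContours(k,0,2)[0],key=cv2.contourArea)
        if n=='g': h=c[:,0];p=[h[h[:,0].argmin()],h[h[:,1].argmax()]];print('gauge',quad(m,k,.028),p);D.setdefault('gL',[]).append(ray(m,*p[0]));D.setdefault('gB',[]).append(ray(m,*p[1]))
        else:
            e=cv2.fitEllipse(c);D.setdefault(n,[]).append(ray(m,*e[0]));print(n,e,onz(m,*e[0],.09)[:2])
    if i==2:
        w=cv2.inRange(hsv,(0,0,225),(180,60,255));z=np.zeros_like(w);z[158:195,235:278]=w[158:195,235:278];print('bluetop',quad(m,z,.08))
for n in D: print(n,tri(D[n]).round(4))
```

```text
blue ((175.0970458984375, 166.8815460205078), (21.882295608520508, 22.609384536743164), 63.07304000854492) [0.44744077 0.02245019]
orange ((170.8374786376953, 110.02320861816406), (23.49295997619629, 25.202688217163086), 121.3133544921875) [0.46748979 0.07648743]
gauge (array([616.1, -19.6,  80. ,  80. ]), 13.7, 4017.0) [array([283, 133], dtype=int32), array([314, 184], dtype=int32)]
blue ((255.78443908691406, 177.94361877441406), (20.08373260498047, 21.977014541625977), 1.8785498142242432) [0.44680492 0.02290689]
orange ((256.9248352050781, 122.40795135498047), (21.731266021728516, 22.28215217590332), 151.0345458984375) [0.46718102 0.07709553]
gauge (array([616.1, -19.6,  80. ,  80. ]), 13.7, 3851.5) [array([351, 143], dtype=int32), array([378, 193], dtype=int32)]
bluetop (array([455.6,  18.5,  28.7,   9.8]), 71.3, 68.0)
blue [0.4466 0.0222 0.0875]
orange [0.4671 0.0768 0.0882]
gL [0.5691 0.0099 0.0283]
gB [ 0.5869 -0.066   0.0294]
```

Call:
{"name": "arm_command", "arguments": {"plan": [{"dx": 0.05,"dy": -0.1,"dz": -4,"ax": 0,"ay": 0,"az": 0,"hand": 0.7},{"dx": 0,"dy": 0,"dz": -4,"ax": 0,"ay": 0,"az": 0,"hand": 0.7},{"dx": 0,"dy": 0,"dz": -4,"ax": 0,"ay": 0,"az": 0,"hand": 0.7},{"dx": 0,"dy": 0,"dz": -4,"ax": 0,"ay": 0,"az": 0,"hand": 0.7},{"dx": 0,"dy": 0,"dz": -2.5,"ax": 0,"ay": 0,"az": 0,"hand": 0.7},{"dx": 0,"dy": 0,"dz": 0,"ax": 0,"ay": 0,"az": 0,"hand": 0.7},{"dx": 0,"dy": 0,"dz": 0,"ax": 0,"ay": 0,"az": 0,"hand": 0.2},{"dx": 0,"dy": 0,"dz": 0,"ax": 0,"ay": 0,"az": 0,"hand": 0.2},{"dx": 0,"dy": 0,"dz": 0,"ax": 0,"ay": 0,"az": 0,"hand": 0.2},{"dx": 0,"dy": 0,"dz": 0,"ax": 0,"ay": 0,"az": 0,"hand": 0.2},{"dx": 0,"dy": 0,"dz": 0,"ax": 0,"ay": 0,"az": 0,"hand": 0.2},{"dx": 0,"dy": 0,"dz": 0,"ax": 0,"ay": 0,"az": 0,"hand": 0.2}], "force": 35}}

```text
time_s: 4.15
tcp_pos: [0.4479, 0.0221, 0.0727]
tcp_rot: [0.985, -0.171, 0.001, -0.0]
wrist_force: [0.5, 0.5, 6.3]
finger_gap: 0.345
```

Call:
{"name": "arm_command", "arguments": {"plan": [{"dx": 0,"dy": 0,"dz": 2,"ax": 0,"ay": 0,"az": 0,"hand": 0.2},{"dx": 0,"dy": 0,"dz": 3,"ax": 0,"ay": 0,"az": 0,"hand": 0.2},{"dx": 0,"dy": 0,"dz": 2,"ax": 0,"ay": 0,"az": 0,"hand": 0.2},{"dx": 2.8,"dy": -0.7,"dz": 0,"ax": 0,"ay": 0,"az": 0.097,"hand": 0.2},{"dx": 2.8,"dy": -0.7,"dz": 0,"ax": 0,"ay": 0,"az": 0.097,"hand": 0.2},{"dx": 2.8,"dy": -0.7,"dz": 0,"ax": 0,"ay": 0,"az": 0.097,"hand": 0.2},{"dx": 2.8,"dy": -0.7,"dz": 0,"ax": 0,"ay": 0,"az": 0.097,"hand": 0.2},{"dx": 2.8,"dy": -0.7,"dz": 0,"ax": 0,"ay": 0,"az": 0.097,"hand": 0.2},{"dx": 2.8,"dy": -0.7,"dz": 0,"ax": 0,"ay": 0,"az": 0.097,"hand": 0.2},{"dx": 0,"dy": 0,"dz": 0,"ax": 0,"ay": 0,"az": 0,"hand": 0.2},{"dx": 0,"dy": 0,"dz": 0,"ax": 0,"ay": 0,"az": 0,"hand": 0.2}]}}

```text
time_s: 5.52
tcp_pos: [0.6143, -0.0199, 0.141]
tcp_rot: [0.993, 0.119, -0.001, -0.0]
wrist_force: [-1.0, 0.7, -0.0]
finger_gap: 0.349
```

Run:
```python
from h import *
o=monitor.observe();print(o['time_s'],o['tcp_pos'],o['wrist_force'],'yaw deg',R.from_quat(o['tcp_rot']).as_matrix()[:,0])
m,im=snap('wrist','w3.png');np.save('w3m.npy',m,allow_pickle=True)
```

```text
5.525 [ 0.61432267 -0.01986859  0.14104987] [-1.01206101  0.66210958 -0.00367013] yaw deg [ 0.97188621  0.23544891 -0.00100332]
```

View pics/w3.png

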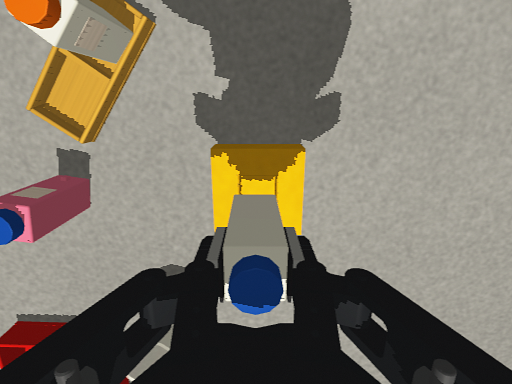

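The cartridge hangs straight and square to the gauge: its foot edge is at about (233–276,195), with the gauge edge behind it. Checking the in-hand offset from these pixels.

Run:
```python
from h import *
m=np.load('w3m.npy',allow_pickle=True).item(); im=cv2.cvtColor(cv2.imread('pics/w3.png'),cv2.COLOR_BGR2RGB)
o=monitor.observe();t=o['tcp_pos'];X=R.from_quat(o['tcp_rot']).as_matrix()
hsv=cv2.cvtColor(im,cv2.COLOR_RGB2HSV).astype(int)
print(t, im[185:205,255].tolist())
for v in (197,200,205): print(v,[tuple(hsv[v,u]) for u in list(range(224,240,2))+list(range(270,286,2))])
loc=lambda p:((X.T@(p-t))*1000).round(1)
for u,v in((233,195),(276,195)): print('foot',loc(onz(m,u,v,t[2]-.0687)))
y=(hsv[:,:,0]>17)&(hsv[:,:,0]<30)&(hsv[:,:,1]>150)
for v in (170,185,200):
    us=np.where(y[v,190:330])[0]+190;print(v,us.min(),us.max(),loc(onz(m,us.min(),v,.028)),loc(onz(m,us.max(),v,.028)))
vs=np.where(y[100:200,225])[0]+100;print(vs.min(),[ (v,tuple(hsv[v,225])) for v in range(142,156,1)])
g=np.array([.6161,-.0196,.028]);print('gauge in tool',loc(g))
```

```text
[ 0.61424378 -0.01976914  0.14132874] [[247, 205, 18], [245, 203, 15], [246, 203, 16], [246, 204, 14], [246, 205, 15], [246, 204, 15], [246, 204, 13], [247, 205, 15], [251, 211, 11], [210, 168, 64], [122, 122, 118], [126, 124, 114], [129, 125, 113], [128, 125, 113], [129, 125, 113], [129, 126, 113], [129, 126, 114], [128, 125, 112], [129, 125, 113], [128, 126, 113]]
197 [(np.int64(24), np.int64(240), np.int64(243)), (np.int64(24), np.int64(238), np.int64(243)), (np.int64(24), np.int64(239), np.int64(243)), (np.int64(24), np.int64(240), np.int64(244)), (np.int64(23), np.int64(231), np.int64(242)), (np.int64(42), np.int64(10), np.int64(122)), (np.int64(22), np.int64(30), np.int64(128)), (np.int64(24), np.int64(30), np.int64(128)), (np.int64(24), np.int64(32), np.int64(128)), (np.int64(24), np.int64(30), np.int64(128)), (np.int64(30), np.int64(22), np.int64(126)), (np.int64(21), np.int64(205), np.int64(185)), (np.int64(24), np.int64(242), np.int64(247)), (np.int64(25), np.int64(239), np.int64(245)), (np.int64(24), np.int64(241), np.int64(245)), (np.int64(24), np.int64(241), np.int64(244
[... 1753 characters left out ...]
, np.int64(6), np.int64(84))), (144, (np.int64(20), np.int64(236), np.int64(118))), (145, (np.int64(21), np.int64(238), np.int64(117))), (146, (np.int64(21), np.int64(235), np.int64(115))), (147, (np.int64(21), np.int64(231), np.int64(116))), (148, (np.int64(20), np.int64(234), np.int64(119))), (149, (np.int64(21), np.int64(235), np.int64(130))), (150, (np.int64(21), np.int64(231), np.int64(129))), (151, (np.int64(21), np.int64(237), np.int64(125))), (152, (np.int64(20), np.int64(234), np.int64(119))), (153, (np.int64(24), np.int64(244), np.int64(254))), (154, (np.int64(24), np.int64(241), np.int64(249))), (155, (np.int64(24), np.int64(241), np.int64(247)))]
gauge in tool [  1.9   0.3 113.3]
```

Call:
{"name": "arm_command", "arguments": {"plan": [{"dx": 0.18,"dy": 0.05,"dz": -2,"ax": 0,"ay": 0,"az": 0,"hand": 0.2},{"dx": 0,"dy": 0,"dz": -1.3,"ax": 0,"ay": 0,"az": 0,"hand": 0.2},{"dx": 0,"dy": 0,"dz": 0,"ax": 0,"ay": 0,"az": 0,"hand": 0.2},{"dx": 0,"dy": 0,"dz": 0,"ax": 0,"ay": 0,"az": 0,"hand": 0.2}]}}

```text
time_s: 6.08
tcp_pos: [0.6167, -0.0194, 0.1084]
tcp_rot: [0.993, 0.119, 0.0, -0.0]
wrist_force: [-0.5, 0.2, -1.0]
finger_gap: 0.348
```

Run:
```python
from h import *
o=monitor.observe();t=o['tcp_pos'];X=R.from_quat(o['tcp_rot']).as_matrix();print(o['time_s'],t,o['wrist_force'])
m,im=snap('wrist','w4.png');np.save('w4m.npy',m,allow_pickle=True)
loc=lambda p:((X.T@(p-t))*1000).round(1)
print('gauge in tool',loc(np.array([.6161,-.0196,.028])))
cv2.imwrite('pics/c5.png',cv2.cvtColor(cv2.resize(im[120:260,180:330],None,fx=5,fy=4.2,interpolation=0),cv2.COLOR_RGB2BGR))
```

```text
6.075 [ 0.61666106 -0.0194289   0.1084142 ] [-0.45262667  0.15341962 -1.02564524]
gauge in tool [-0.6  0.  80.4]
```

View pics/c5.png

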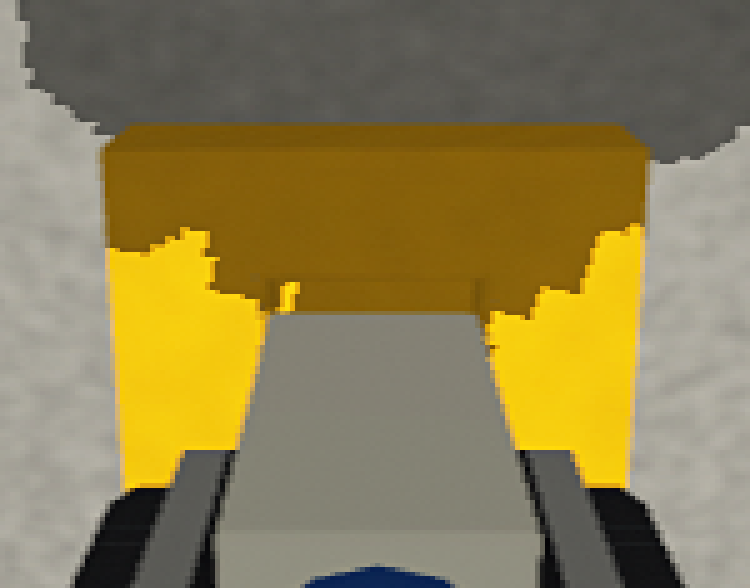

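Run:
```python
from h import *
m=np.load('w4m.npy',allow_pickle=True).item()
o=monitor.observe();t=o['tcp_pos'];X=R.from_quat(o['tcp_rot']).as_matrix();print(t)
loc=lambda p:((X.T@(p-t))*1000).round(1)
px=lambda a,b:(180+a/5-.5,120+b/4.2-.5)
for n,a,b,z in(('blkL',103,150,.028),('blkR',648,150,.028),('holeL',272,280,.028),('holeR',482,280,.028),('footL',268,313,t[2]-.0687),('footR',482,313,t[2]-.0687),('topL',216,531,t[2]+.0073),('topR',543,531,t[2]+.0073)): print(n,loc(onz(m,*px(a,b),z)))
```

```text
[ 0.61686362 -0.01945141  0.10874445]
blkL [-40.2 -39.9  80.7]
blkR [ 38.9 -39.9  80.8]
holeL [-16.2 -16.4  80.7]
holeR [ 15.3 -16.4  80.8]
footL [-16.  -14.2  68.7]
footR [ 14.5 -14.2  68.7]
topL [-14.8 -15.   -7.3]
topR [ 14.4 -15.   -7.3]
```

Call:
{"name": "arm_command", "arguments": {"plan": [{"dx": 0,"dy": 0.04,"dz": -0.5,"ax": 0,"ay": 0,"az": 0,"hand": 0.2},{"dx": 0,"dy": 0,"dz": -0.5,"ax": 0,"ay": 0,"az": 0,"hand": 0.2},{"dx": 0,"dy": 0,"dz": -0.3,"ax": 0,"ay": 0,"az": 0,"hand": 0.2},{"dx": 0,"dy": 0,"dz": -0.15,"ax": 0,"ay": 0,"az": 0,"hand": 0.2},{"dx": 0,"dy": 0,"dz": 0,"ax": 0,"ay": 0,"az": 0,"hand": 0.2}]}}

```text
time_s: 6.75
tcp_pos: [0.6167, -0.0191, 0.0937]
tcp_rot: [0.993, 0.119, -0.0, -0.0]
wrist_force: [0.1, 0.0, -0.8]
finger_gap: 0.344
```

Call:
{"name": "arm_command", "arguments": {"plan": [{"dx": 0,"dy": 0,"dz": -0.15,"ax": 0,"ay": 0,"az": 0,"hand": 0.2},{"dx": 0,"dy": 0,"dz": -0.15,"ax": 0,"ay": 0,"az": 0,"hand": 0.2},{"dx": 0,"dy": 0,"dz": -0.1,"ax": 0,"ay": 0,"az": 0,"hand": 0.2},{"dx": 0,"dy": 0,"dz": 0,"ax": 0,"ay": 0,"az": 0,"hand": 0.2}]}}

```text
time_s: 7.25
tcp_pos: [0.6167, -0.0191, 0.0897]
tcp_rot: [0.993, 0.119, -0.0, -0.0]
wrist_force: [-1.0, -0.3, -1.5]
finger_gap: 0.345
```

Call:
{"name": "arm_command", "arguments": {"plan": [{"dx": 0,"dy": 0,"dz": -0.15,"ax": 0,"ay": 0,"az": 0,"hand": 0.2},{"dx": 0,"dy": 0,"dz": -0.1,"ax": 0,"ay": 0,"az": 0,"hand": 0.2},{"dx": 0,"dy": 0,"dz": 0,"ax": 0,"ay": 0,"az": 0,"hand": 0.2}]}}

```text
time_s: 7.62
tcp_pos: [0.6166, -0.0191, 0.0872]
tcp_rot: [0.993, 0.119, -0.0, -0.0]
wrist_force: [-0.9, 0.0, -0.7]
finger_gap: 0.347
```

Call:
{"name": "arm_command", "arguments": {"plan": [{"dx": 0,"dy": 0,"dz": -0.1,"ax": 0,"ay": 0,"az": 0,"hand": 0.2},{"dx": 0,"dy": 0,"dz": 0,"ax": 0,"ay": 0,"az": 0,"hand": 0.2}]}}

```text
time_s: 7.88
tcp_pos: [0.6167, -0.0191, 0.0862]
tcp_rot: [0.993, 0.119, -0.0, -0.0]
wrist_force: [0.3, 0.7, -0.7]
finger_gap: 0.347
```

Call:
{"name": "arm_command", "arguments": {"plan": [{"dx": 0,"dy": 0,"dz": -0.1,"ax": 0,"ay": 0,"az": 0,"hand": 0.2},{"dx": 0,"dy": 0,"dz": 0,"ax": 0,"ay": 0,"az": 0,"hand": 0.2}]}}

```text
time_s: 8.12
tcp_pos: [0.6167, -0.0191, 0.0852]
tcp_rot: [0.993, 0.119, -0.0, -0.0]
wrist_force: [-0.3, 0.7, -0.5]
finger_gap: 0.345
```

Call:
{"name": "arm_command", "arguments": {"plan": [{"dx": 0,"dy": 0,"dz": -0.1,"ax": 0,"ay": 0,"az": 0,"hand": 0.2},{"dx": 0,"dy": 0,"dz": 0,"ax": 0,"ay": 0,"az": 0,"hand": 0.2}]}}

```text
time_s: 8.38
tcp_pos: [0.6167, -0.019, 0.0842]
tcp_rot: [0.993, 0.119, -0.0, -0.0]
wrist_force: [-0.2, 0.4, -0.8]
finger_gap: 0.344
```

Call:
{"name": "arm_command", "arguments": {"plan": [{"dx": 0,"dy": 0,"dz": -0.1,"ax": 0,"ay": 0,"az": 0,"hand": 0.2},{"dx": 0,"dy": 0,"dz": -0.05,"ax": 0,"ay": 0,"az": 0,"hand": 0.2},{"dx": 0,"dy": 0,"dz": 0,"ax": 0,"ay": 0,"az": 0,"hand": 0.2}]}}

```text
time_s: 8.75
tcp_pos: [0.6167, -0.0191, 0.0827]
tcp_rot: [0.993, 0.119, -0.0, -0.0]
wrist_force: [-0.2, 0.5, -1.4]
finger_gap: 0.352
```

Call:
{"name": "arm_command", "arguments": {"plan": [{"dx": 0,"dy": 0,"dz": -0.15,"ax": 0,"ay": 0,"az": 0,"hand": 0.2},{"dx": 0,"dy": 0,"dz": -0.15,"ax": 0,"ay": 0,"az": 0,"hand": 0.2},{"dx": 0,"dy": 0,"dz": -0.1,"ax": 0,"ay": 0,"az": 0,"hand": 0.2},{"dx": 0,"dy": 0,"dz": 0,"ax": 0,"ay": 0,"az": 0,"hand": 0.2}]}}

```text
time_s: 9.25
tcp_pos: [0.6166, -0.0191, 0.0786]
tcp_rot: [0.993, 0.119, -0.0, -0.0]
wrist_force: [-0.2, 0.1, -2.0]
finger_gap: 0.348
```

Call:
{"name": "arm_command", "arguments": {"plan": [{"dx": 0,"dy": 0,"dz": -0.1,"ax": 0,"ay": 0,"az": 0,"hand": 0.2},{"dx": 0,"dy": 0,"dz": -0.05,"ax": 0,"ay": 0,"az": 0,"hand": 0.2},{"dx": 0,"dy": 0,"dz": 0,"ax": 0,"ay": 0,"az": 0,"hand": 0.2}]}}

```text
time_s: 9.62
tcp_pos: [0.6167, -0.019, 0.0772]
tcp_rot: [0.993, 0.119, -0.0, -0.0]
wrist_force: [-0.1, 0.2, -1.3]
finger_gap: 0.344
```

Call:
{"name": "arm_command", "arguments": {"plan": [{"dx": 0,"dy": 0,"dz": -0.05,"ax": 0,"ay": 0,"az": 0,"hand": 0.2},{"dx": 0,"dy": 0,"dz": -0.05,"ax": 0,"ay": 0,"az": 0,"hand": 0.2},{"dx": 0,"dy": 0,"dz": 0,"ax": 0,"ay": 0,"az": 0,"hand": 0.2}]}}

```text
time_s: 10.0
tcp_pos: [0.6168, -0.0191, 0.0768]
tcp_rot: [0.993, 0.119, 0.0, 0.0]
wrist_force: [-2.6, 0.1, 3.5]
finger_gap: 0.349
```

Run:
```python
from h import *
o=monitor.observe();t=o['tcp_pos'];print(t,o['wrist_force'])
m,im=snap('scene','s5.png')
cv2.imwrite('pics/c6.png',cv2.cvtColor(cv2.resize(im[150:260,225:345],None,fx=5,fy=5,interpolation=0),cv2.COLOR_RGB2BGR))
m,im=snap('wrist','w5.png');np.save('w5m.npy',m,allow_pickle=True)
cv2.imwrite('pics/c7.png',cv2.cvtColor(cv2.resize(im[120:300,180:330],None,fx=4,fy=3.3,interpolation=0),cv2.COLOR_RGB2BGR))
```

```text
[ 0.61676717 -0.01908663  0.07677486] [-2.60066154  0.08382667  3.49664368]
```

Contact came at TCP z 0.0768, so the foot is at 0.008, the full 20 mm in, with under 4 N. There was no contact at 10 mm. **Blue is sound and goes in the white tray.**

Call:
{"name": "arm_command", "arguments": {"plan": [{"dx": 0,"dy": 0,"dz": 1,"ax": 0,"ay": 0,"az": 0,"hand": 0.2},{"dx": 0,"dy": 0,"dz": 2,"ax": 0,"ay": 0,"az": 0,"hand": 0.2},{"dx": 0,"dy": 0,"dz": 4,"ax": 0,"ay": 0,"az": 0,"hand": 0.2},{"dx": 0,"dy": 0,"dz": 4,"ax": 0,"ay": 0,"az": 0,"hand": 0.2},{"dx": -1.8,"dy": 3.9,"dz": 0,"ax": 0,"ay": 0,"az": 0,"hand": 0.2},{"dx": -1.8,"dy": 3.9,"dz": 0,"ax": 0,"ay": 0,"az": 0,"hand": 0.2},{"dx": -1.8,"dy": 3.9,"dz": 0,"ax": 0,"ay": 0,"az": 0,"hand": 0.2},{"dx": -1.8,"dy": 3.9,"dz": 0,"ax": 0,"ay": 0,"az": 0,"hand": 0.2},{"dx": -1.8,"dy": 3.9,"dz": 0,"ax": 0,"ay": 0,"az": 0,"hand": 0.2},{"dx": -1.8,"dy": 3.9,"dz": 0,"ax": 0,"ay": 0,"az": 0,"hand": 0.2},{"dx": -1.8,"dy": 3.9,"dz": 0,"ax": 0,"ay": 0,"az": 0,"hand": 0.2},{"dx": -1.8,"dy": 3.9,"dz": 0,"ax": 0,"ay": 0,"az": 0,"hand": 0.2},{"dx": -1.8,"dy": 3.9,"dz": 0,"ax": 0,"ay": 0,"az": 0,"hand": 0.2},{"dx": -1.8,"dy": 3.8,"dz": 0,"ax": 0,"ay": 0,"az": 0,"hand": 0.2},{"dx": 0,"dy": 0,"dz": 0,"ax": 0,"ay": 0,"az": 0,"hand": 0.2},{"dx": 0,"dy": 0,"dz": 0,"ax": 0,"ay": 0,"az": 0,"hand": 0.2}]}}

```text
time_s: 12.1
tcp_pos: [0.4368, 0.3698, 0.1864]
tcp_rot: [0.993, 0.119, 0.0, 0.0]
wrist_force: [0.1, -0.3, -2.1]
finger_gap: 0.346
```

Run:
```python
from h import *
o=monitor.observe();t=o['tcp_pos'];print(t,o['finger_gap'])
m=camera_model('top');im=cv2.cvtColor(cv2.imread('pics/top0.png'),cv2.COLOR_BGR2RGB)
hsv=cv2.cvtColor(im,cv2.COLOR_RGB2HSV)
k=np.zeros(hsv.shape[:2],np.uint8);k[170:235,90:172]=cv2.inRange(hsv,(0,0,130),(180,60,255))[170:235,90:172]
k=cv2.morphologyEx(k,cv2.MORPH_CLOSE,np.ones((5,5)))
print('tray',quad(m,k,.022),quad(m,k,.004))
m,im=snap('wrist','w6.png')
```

```text
[0.43679412 0.36978327 0.18637033] 0.34562076306086814
tray (array([446.2, 331.4, 121.9, 172.4]), 14.2, 2468.0) (array([447.3, 336.5, 123.9, 175.2]), 14.2, 2468.0)
```

View pics/w6.png

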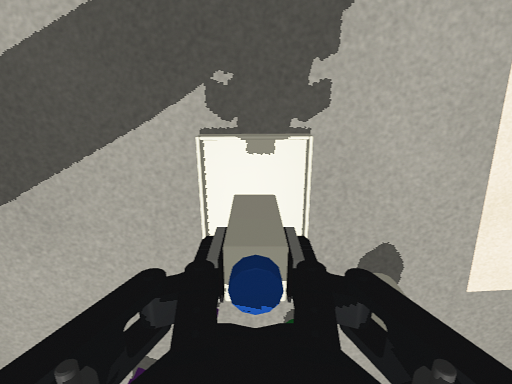

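The tray lies square under the hand and the cartridge is over its far half. Lowering.

Call:
{"name": "arm_command", "arguments": {"plan": [{"dx": 0,"dy": 0,"dz": -4,"ax": 0,"ay": 0,"az": 0,"hand": 0.2},{"dx": 0,"dy": 0,"dz": -4,"ax": 0,"ay": 0,"az": 0,"hand": 0.2},{"dx": 0,"dy": 0,"dz": -2,"ax": 0,"ay": 0,"az": 0,"hand": 0.2},{"dx": 0,"dy": 0,"dz": -0.7,"ax": 0,"ay": 0,"az": 0,"hand": 0.2},{"dx": 0,"dy": 0,"dz": -0.4,"ax": 0,"ay": 0,"az": 0,"hand": 0.2},{"dx": 0,"dy": 0,"dz": 0,"ax": 0,"ay": 0,"az": 0,"hand": 0.2},{"dx": 0,"dy": 0,"dz": -0.1,"ax": 0,"ay": 0,"az": 0,"hand": 0.2},{"dx": 0,"dy": 0,"dz": 0,"ax": 0,"ay": 0,"az": 0,"hand": 0.2}]}}

```text
time_s: 13.15
tcp_pos: [0.4369, 0.3701, 0.0747]
tcp_rot: [0.993, 0.119, 0.0, -0.0]
wrist_force: [-0.2, -0.6, -0.8]
finger_gap: 0.349
```

Call:
{"name": "arm_command", "arguments": {"plan": [{"dx": 0,"dy": 0,"dz": -0.1,"ax": 0,"ay": 0,"az": 0,"hand": 0.2},{"dx": 0,"dy": 0,"dz": -0.05,"ax": 0,"ay": 0,"az": 0,"hand": 0.2},{"dx": 0,"dy": 0,"dz": 0,"ax": 0,"ay": 0,"az": 0,"hand": 0.2}]}}

```text
time_s: 13.52
tcp_pos: [0.4367, 0.37, 0.0728]
tcp_rot: [0.993, 0.119, 0.0, -0.0]
wrist_force: [0.1, 0.0, -0.3]
finger_gap: 0.343
```

Call:
{"name": "arm_command", "arguments": {"plan": [{"dx": 0,"dy": 0,"dz": -0.05,"ax": 0,"ay": 0,"az": 0,"hand": 0.2},{"dx": 0,"dy": 0,"dz": 0,"ax": 0,"ay": 0,"az": 0,"hand": 0.2}]}}

```text
time_s: 13.78
tcp_pos: [0.4367, 0.37, 0.0727]
tcp_rot: [0.993, 0.119, 0.0, -0.0]
wrist_force: [-2.8, -1.8, 4.4]
finger_gap: 0.345
```

Call:
{"name": "arm_command", "arguments": {"plan": [{"dx": 0,"dy": 0,"dz": 0,"ax": 0,"ay": 0,"az": 0,"hand": 0.7},{"dx": 0,"dy": 0,"dz": 0,"ax": 0,"ay": 0,"az": 0,"hand": 0.7},{"dx": 0,"dy": 0,"dz": 0,"ax": 0,"ay": 0,"az": 0,"hand": 0.7},{"dx": 0,"dy": 0,"dz": 0,"ax": 0,"ay": 0,"az": 0,"hand": 0.7},{"dx": 0,"dy": 0,"dz": 3,"ax": 0,"ay": 0,"az": 0,"hand": 0.7},{"dx": 0,"dy": 0,"dz": 5,"ax": 0,"ay": 0,"az": 0,"hand": 0.7},{"dx": 0,"dy": 0,"dz": 5,"ax": 0,"ay": 0,"az": 0,"hand": 0.7},{"dx": 0.5,"dy": -4.9,"dz": 0,"ax": 0,"ay": 0,"az": -0.107,"hand": 0.7},{"dx": 0.5,"dy": -4.9,"dz": 0,"ax": 0,"ay": 0,"az": -0.107,"hand": 0.7},{"dx": 0.5,"dy": -4.9,"dz": 0,"ax": 0,"ay": 0,"az": -0.107,"hand": 0.7},{"dx": 0.5,"dy": -4.9,"dz": 0,"ax": 0,"ay": 0,"az": -0.107,"hand": 0.7},{"dx": 0.5,"dy": -4.9,"dz": 0,"ax": 0,"ay": 0,"az": -0.107,"hand": 0.7},{"dx": 0.5,"dy": -4.8,"dz": 0,"ax": 0,"ay": 0,"az": -0.107,"hand": 0.7},{"dx": 0,"dy": 0,"dz": 0,"ax": 0,"ay": 0,"az": 0,"hand": 0.7},{"dx": 0,"dy": 0,"dz": 0,"ax": 0,"ay": 0,"az": 0,"hand": 0.7}]}}

```text
time_s: 15.65
tcp_pos: [0.4667, 0.0771, 0.2023]
tcp_rot: [0.98, -0.2, 0.0, -0.0]
wrist_force: [0.3, 0.5, -0.2]
finger_gap: 0.699
```

Run:
```python
from h import *
o=monitor.observe();t=o['tcp_pos'];X=R.from_quat(o['tcp_rot']).as_matrix();print(o['time_s'],t,np.arctan2(X[1,0],X[0,0]),o['finger_gap'])
m,im=snap('wrist','w7.png');hsv=cv2.cvtColor(im,cv2.COLOR_RGB2HSV)
k=cv2.inRange(hsv,(3,150,90),(14,255,255));k[:,:200]=0;k[:,310:]=0;k[:100]=0;k[300:]=0
c=max(cv2.findContours(k,0,2)[0],key=cv2.contourArea);e=cv2.fitEllipse(c);print(e,onz(m,*e[0],.09))
mt,it=snap('top');b=blobs(it,(105,150,60),(125,255,255),(90,170,200,235))[1];print([(x[0],onz(mt,*x[0],.09).round(3)) for x in b])
a=np.hstack([cv2.resize(im[120:270,180:330],None,fx=3.6,fy=3.6,interpolation=0),cv2.resize(it[165:240,90:125+40],None,fx=3,fy=7.2,interpolation=0)])
cv2.imwrite('pics/c8.png',cv2.cvtColor(a,cv2.COLOR_RGB2BGR));print(a.shape)
```

```text
15.65 [0.46674123 0.07707215 0.20232018] -0.402823937200014 0.6986963823816088
((255.70338439941406, 194.6255340576172), (25.3887882232666, 29.43619155883789), 172.85130310058594) [0.46667287 0.07589276 0.09      ]
[(array([108.63265306, 203.18367347]), array([0.436, 0.37 , 0.09 ]))]
(540, 765, 3)
```

View pics/c8.png

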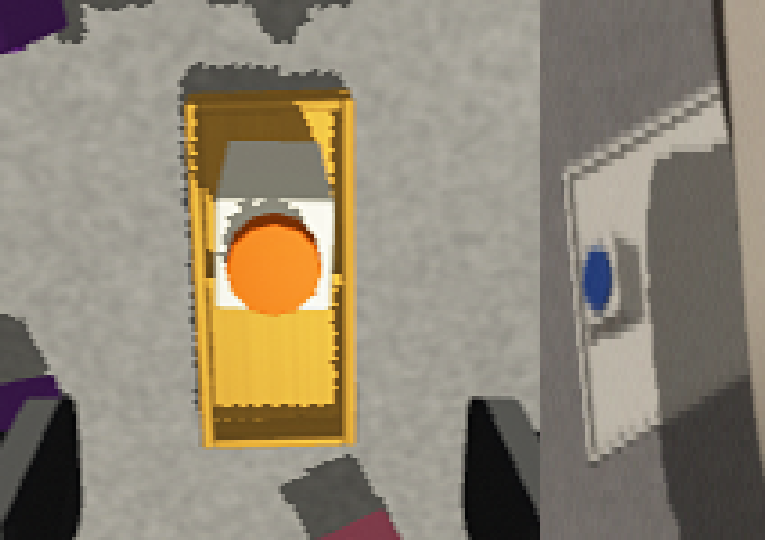

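Blue stands upright in the tray (cap at 0.436, 0.370), and orange is square between the jaws. Grasping it now.

Call:
{"name": "arm_command", "arguments": {"plan": [{"dx": 0,"dy": -0.05,"dz": -4,"ax": 0,"ay": 0,"az": 0,"hand": 0.7},{"dx": 0,"dy": 0,"dz": -4,"ax": 0,"ay": 0,"az": 0,"hand": 0.7},{"dx": 0,"dy": 0,"dz": -4,"ax": 0,"ay": 0,"az": 0,"hand": 0.7},{"dx": 0,"dy": 0,"dz": -1,"ax": 0,"ay": 0,"az": 0,"hand": 0.7},{"dx": 0,"dy": 0,"dz": 0,"ax": 0,"ay": 0,"az": 0,"hand": 0.7},{"dx": 0,"dy": 0,"dz": 0,"ax": 0,"ay": 0,"az": 0,"hand": 0.2},{"dx": 0,"dy": 0,"dz": 0,"ax": 0,"ay": 0,"az": 0,"hand": 0.2},{"dx": 0,"dy": 0,"dz": 0,"ax": 0,"ay": 0,"az": 0,"hand": 0.2},{"dx": 0,"dy": 0,"dz": 0,"ax": 0,"ay": 0,"az": 0,"hand": 0.2},{"dx": 0,"dy": 0,"dz": 0,"ax": 0,"ay": 0,"az": 0,"hand": 0.2},{"dx": 0,"dy": 0,"dz": 0,"ax": 0,"ay": 0,"az": 0,"hand": 0.2}]}}

```text
time_s: 17.12
tcp_pos: [0.4676, 0.0767, 0.0739]
tcp_rot: [0.98, -0.2, 0.001, -0.001]
wrist_force: [-0.7, 0.7, 6.1]
finger_gap: 0.345
```

Call:
{"name": "arm_command", "arguments": {"plan": [{"dx": 0,"dy": 0,"dz": 2,"ax": 0,"ay": 0,"az": 0,"hand": 0.2},{"dx": 0,"dy": 0,"dz": 3,"ax": 0,"ay": 0,"az": 0,"hand": 0.2},{"dx": 0,"dy": 0,"dz": 1,"ax": 0,"ay": 0,"az": 0,"hand": 0.2},{"dx": 2.5,"dy": -1.6,"dz": 0,"ax": 0,"ay": 0,"az": 0.107,"hand": 0.2},{"dx": 2.5,"dy": -1.6,"dz": 0,"ax": 0,"ay": 0,"az": 0.107,"hand": 0.2},{"dx": 2.5,"dy": -1.6,"dz": 0,"ax": 0,"ay": 0,"az": 0.107,"hand": 0.2},{"dx": 2.5,"dy": -1.6,"dz": 0,"ax": 0,"ay": 0,"az": 0.107,"hand": 0.2},{"dx": 2.5,"dy": -1.6,"dz": 0,"ax": 0,"ay": 0,"az": 0.107,"hand": 0.2},{"dx": 2.4,"dy": -1.6,"dz": 0,"ax": 0,"ay": 0,"az": 0.107,"hand": 0.2},{"dx": 0,"dy": 0,"dz": -2.5,"ax": 0,"ay": 0,"az": 0,"hand": 0.2},{"dx": 0,"dy": 0,"dz": 0,"ax": 0,"ay": 0,"az": 0,"hand": 0.2},{"dx": 0,"dy": 0,"dz": 0,"ax": 0,"ay": 0,"az": 0,"hand": 0.2}]}}

```text
time_s: 18.62
tcp_pos: [0.6156, -0.0194, 0.1077]
tcp_rot: [0.993, 0.119, -0.0, -0.0]
wrist_force: [-0.2, -1.3, -0.9]
finger_gap: 0.343
```

Run:
```python
from h import *
o=monitor.observe();t=o['tcp_pos'];X=R.from_quat(o['tcp_rot']).as_matrix();print(o['time_s'],t,np.arctan2(X[1,0],X[0,0]),o['wrist_force'])
m,im=snap('wrist','w8.png');np.save('w8m.npy',m,allow_pickle=True)
cv2.imwrite('pics/c9.png',cv2.cvtColor(cv2.resize(im[120:260,180:330],None,fx=5,fy=4.2,interpolation=0),cv2.COLOR_RGB2BGR))
```

```text
18.625 [ 0.61558118 -0.01939541  0.10769957] 0.23908334943507675 [-0.21339671 -1.319116   -0.88404626]
```

View pics/c9.png

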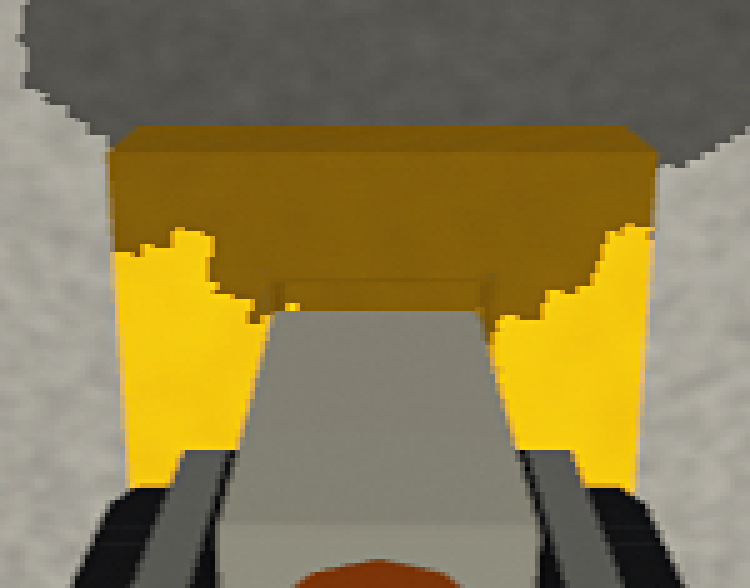

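Orange foot edge sits about 0.5 mm left of the hole's centre line (crop 377 vs 381) and is square to it. I'll nudge it and descend in the same small steps.

Call:
{"name": "arm_command", "arguments": {"plan": [{"dx": 0.06,"dy": 0.01,"dz": -0.5,"ax": 0,"ay": 0,"az": 0,"hand": 0.2},{"dx": 0,"dy": 0,"dz": -0.4,"ax": 0,"ay": 0,"az": 0,"hand": 0.2},{"dx": 0,"dy": 0,"dz": -0.2,"ax": 0,"ay": 0,"az": 0,"hand": 0.2},{"dx": 0,"dy": 0,"dz": -0.15,"ax": 0,"ay": 0,"az": 0,"hand": 0.2},{"dx": 0,"dy": 0,"dz": 0,"ax": 0,"ay": 0,"az": 0,"hand": 0.2}]}}

```text
time_s: 19.3
tcp_pos: [0.6163, -0.0195, 0.0947]
tcp_rot: [0.993, 0.119, -0.0, -0.0]
wrist_force: [-0.1, -0.6, -1.4]
finger_gap: 0.347
```

Call:
{"name": "arm_command", "arguments": {"plan": [{"dx": 0,"dy": 0,"dz": -0.15,"ax": 0,"ay": 0,"az": 0,"hand": 0.2},{"dx": 0,"dy": 0,"dz": -0.1,"ax": 0,"ay": 0,"az": 0,"hand": 0.2},{"dx": 0,"dy": 0,"dz": 0,"ax": 0,"ay": 0,"az": 0,"hand": 0.2}]}}

```text
time_s: 19.68
tcp_pos: [0.6162, -0.0195, 0.0921]
tcp_rot: [0.993, 0.119, -0.0, -0.0]
wrist_force: [0.4, 0.0, -0.4]
finger_gap: 0.349
```

Call:
{"name": "arm_command", "arguments": {"plan": [{"dx": 0,"dy": 0,"dz": -0.15,"ax": 0,"ay": 0,"az": 0,"hand": 0.2},{"dx": 0,"dy": 0,"dz": -0.1,"ax": 0,"ay": 0,"az": 0,"hand": 0.2},{"dx": 0,"dy": 0,"dz": 0,"ax": 0,"ay": 0,"az": 0,"hand": 0.2}]}}

```text
time_s: 20.05
tcp_pos: [0.6163, -0.0194, 0.0896]
tcp_rot: [0.993, 0.119, -0.0, -0.0]
wrist_force: [-0.3, 0.1, -1.1]
finger_gap: 0.346
```

Call:
{"name": "arm_command", "arguments": {"plan": [{"dx": 0,"dy": 0,"dz": -0.1,"ax": 0,"ay": 0,"az": 0,"hand": 0.2},{"dx": 0,"dy": 0,"dz": 0,"ax": 0,"ay": 0,"az": 0,"hand": 0.2}]}}

```text
time_s: 20.3
tcp_pos: [0.6163, -0.0195, 0.0887]
tcp_rot: [0.993, 0.119, -0.0, 0.0]
wrist_force: [0.2, -0.7, -1.0]
finger_gap: 0.349
```

Call:
{"name": "arm_command", "arguments": {"plan": [{"dx": 0,"dy": 0,"dz": -0.1,"ax": 0,"ay": 0,"az": 0,"hand": 0.2},{"dx": 0,"dy": 0,"dz": 0,"ax": 0,"ay": 0,"az": 0,"hand": 0.2}]}}

```text
time_s: 20.55
tcp_pos: [0.6163, -0.0195, 0.0877]
tcp_rot: [0.993, 0.119, -0.0, -0.0]
wrist_force: [-0.1, 0.2, -1.2]
finger_gap: 0.347
```

Call:
{"name": "arm_command", "arguments": {"plan": [{"dx": 0,"dy": 0,"dz": -0.05,"ax": 0,"ay": 0,"az": 0,"hand": 0.2},{"dx": 0,"dy": 0,"dz": 0,"ax": 0,"ay": 0,"az": 0,"hand": 0.2}]}}

```text
time_s: 20.8
tcp_pos: [0.6163, -0.0195, 0.0872]
tcp_rot: [0.993, 0.119, -0.0, -0.0]
wrist_force: [0.4, -0.7, -0.3]
finger_gap: 0.349
```

Call:
{"name": "arm_command", "arguments": {"plan": [{"dx": 0,"dy": 0,"dz": -0.05,"ax": 0,"ay": 0,"az": 0,"hand": 0.2},{"dx": 0,"dy": 0,"dz": 0,"ax": 0,"ay": 0,"az": 0,"hand": 0.2}]}}

```text
time_s: 21.05
tcp_pos: [0.6163, -0.0195, 0.0867]
tcp_rot: [0.993, 0.119, -0.0, 0.0]
wrist_force: [0.5, -0.0, -0.6]
finger_gap: 0.344
```

Call:
{"name": "arm_command", "arguments": {"plan": [{"dx": 0,"dy": 0,"dz": -0.05,"ax": 0,"ay": 0,"az": 0,"hand": 0.2},{"dx": 0,"dy": 0,"dz": 0,"ax": 0,"ay": 0,"az": 0,"hand": 0.2}]}}

```text
time_s: 21.3
tcp_pos: [0.6163, -0.0195, 0.0863]
tcp_rot: [0.993, 0.119, -0.0, 0.0]
wrist_force: [0.2, 0.6, -1.4]
finger_gap: 0.343
```

Call:
{"name": "arm_command", "arguments": {"plan": [{"dx": 0,"dy": 0,"dz": -0.1,"ax": 0,"ay": 0,"az": 0,"hand": 0.2},{"dx": 0,"dy": 0,"dz": 0,"ax": 0,"ay": 0,"az": 0,"hand": 0.2}]}}

```text
time_s: 21.55
tcp_pos: [0.6163, -0.0195, 0.0851]
tcp_rot: [0.993, 0.119, -0.0, -0.0]
wrist_force: [-0.2, 1.1, -1.1]
finger_gap: 0.351
```

Call:
{"name": "arm_command", "arguments": {"plan": [{"dx": 0,"dy": 0,"dz": -0.1,"ax": 0,"ay": 0,"az": 0,"hand": 0.2},{"dx": 0,"dy": 0,"dz": 0,"ax": 0,"ay": 0,"az": 0,"hand": 0.2}]}}

```text
time_s: 21.8
tcp_pos: [0.6163, -0.0195, 0.0842]
tcp_rot: [0.993, 0.119, -0.0, 0.0]
wrist_force: [1.0, -0.7, -1.1]
finger_gap: 0.346
```

Call:
{"name": "arm_command", "arguments": {"plan": [{"dx": 0,"dy": 0,"dz": -0.1,"ax": 0,"ay": 0,"az": 0,"hand": 0.2},{"dx": 0,"dy": 0,"dz": -0.1,"ax": 0,"ay": 0,"az": 0,"hand": 0.2},{"dx": 0,"dy": 0,"dz": 0,"ax": 0,"ay": 0,"az": 0,"hand": 0.2}]}}

```text
time_s: 22.18
tcp_pos: [0.6162, -0.0195, 0.0821]
tcp_rot: [0.993, 0.119, -0.0, -0.0]
wrist_force: [-0.1, 0.2, -1.0]
finger_gap: 0.345
```

Call:
{"name": "arm_command", "arguments": {"plan": [{"dx": 0,"dy": 0,"dz": -0.1,"ax": 0,"ay": 0,"az": 0,"hand": 0.2},{"dx": 0,"dy": 0,"dz": -0.1,"ax": 0,"ay": 0,"az": 0,"hand": 0.2},{"dx": 0,"dy": 0,"dz": 0,"ax": 0,"ay": 0,"az": 0,"hand": 0.2}]}}

```text
time_s: 22.55
tcp_pos: [0.6163, -0.0195, 0.0801]
tcp_rot: [0.993, 0.119, -0.0, -0.0]
wrist_force: [-0.2, -0.5, -1.0]
finger_gap: 0.346
```

Call:
{"name": "arm_command", "arguments": {"plan": [{"dx": 0,"dy": 0,"dz": -0.1,"ax": 0,"ay": 0,"az": 0,"hand": 0.2},{"dx": 0,"dy": 0,"dz": 0,"ax": 0,"ay": 0,"az": 0,"hand": 0.2}]}}

```text
time_s: 22.8
tcp_pos: [0.6163, -0.0195, 0.0792]
tcp_rot: [0.993, 0.119, -0.0, -0.0]
wrist_force: [-0.6, 0.9, -0.3]
finger_gap: 0.345
```

Call:
{"name": "arm_command", "arguments": {"plan": [{"dx": 0,"dy": 0,"dz": -0.1,"ax": 0,"ay": 0,"az": 0,"hand": 0.2},{"dx": 0,"dy": 0,"dz": 0,"ax": 0,"ay": 0,"az": 0,"hand": 0.2}]}}

```text
time_s: 23.05
tcp_pos: [0.6163, -0.0195, 0.0782]
tcp_rot: [0.993, 0.119, -0.0, -0.0]
wrist_force: [-0.0, -0.6, -0.7]
finger_gap: 0.347
```

Call:
{"name": "arm_command", "arguments": {"plan": [{"dx": 0,"dy": 0,"dz": -0.05,"ax": 0,"ay": 0,"az": 0,"hand": 0.2},{"dx": 0,"dy": 0,"dz": 0,"ax": 0,"ay": 0,"az": 0,"hand": 0.2}]}}

```text
time_s: 23.3
tcp_pos: [0.6164, -0.0195, 0.0781]
tcp_rot: [0.993, 0.119, 0.0, 0.0]
wrist_force: [-0.8, 0.1, 1.0]
finger_gap: 0.345
```

Orange met the floor at TCP z 0.078, the predicted full depth (foot at 0.008), with no contact at the 10 mm sticking depth. **Orange is sound too** and goes in the tray's near half.

Call:
{"name": "arm_command", "arguments": {"plan": [{"dx": 0,"dy": 0,"dz": 1,"ax": 0,"ay": 0,"az": 0,"hand": 0.2},{"dx": 0,"dy": 0,"dz": 2,"ax": 0,"ay": 0,"az": 0,"hand": 0.2},{"dx": 0,"dy": 0,"dz": 4,"ax": 0,"ay": 0,"az": 0,"hand": 0.2},{"dx": 0,"dy": 0,"dz": 4,"ax": 0,"ay": 0,"az": 0,"hand": 0.2},{"dx": -2,"dy": 3.9,"dz": 0,"ax": 0,"ay": 0,"az": 0,"hand": 0.2},{"dx": -2,"dy": 3.9,"dz": 0,"ax": 0,"ay": 0,"az": 0,"hand": 0.2},{"dx": -2,"dy": 3.9,"dz": 0,"ax": 0,"ay": 0,"az": 0,"hand": 0.2},{"dx": -2,"dy": 3.9,"dz": 0,"ax": 0,"ay": 0,"az": 0,"hand": 0.2},{"dx": -2,"dy": 3.9,"dz": 0,"ax": 0,"ay": 0,"az": 0,"hand": 0.2},{"dx": -2,"dy": 3.9,"dz": 0,"ax": 0,"ay": 0,"az": 0,"hand": 0.2},{"dx": -2,"dy": 3.9,"dz": 0,"ax": 0,"ay": 0,"az": 0,"hand": 0.2},{"dx": -2,"dy": 3.9,"dz": 0,"ax": 0,"ay": 0,"az": 0,"hand": 0.2},{"dx": 0,"dy": 0,"dz": 0,"ax": 0,"ay": 0,"az": 0,"hand": 0.2},{"dx": 0,"dy": 0,"dz": -4,"ax": 0,"ay": 0,"az": 0,"hand": 0.2},{"dx": 0,"dy": 0,"dz": -4,"ax": 0,"ay": 0,"az": 0,"hand": 0.2},{"dx": 0,"dy": 0,"dz": -2,"ax": 0,"ay": 0,"az": 0,"hand": 0.2},{"dx": 0,"dy": 0,"dz": -0.7,"ax": 0,"ay": 0,"az": 0,"hand": 0.2},{"dx": 0,"dy": 0,"dz": -0.3,"ax": 0,"ay": 0,"az": 0,"hand": 0.2},{"dx": 0,"dy": 0,"dz": 0,"ax": 0,"ay": 0,"az": 0,"hand": 0.2}]}}

```text
time_s: 25.68
tcp_pos: [0.4568, 0.2926, 0.0787]
tcp_rot: [0.993, 0.119, 0.001, -0.0]
wrist_force: [1.2, -0.5, -0.8]
finger_gap: 0.346
```

Call:
{"name": "arm_command", "arguments": {"plan": [{"dx": 0,"dy": 0,"dz": -0.15,"ax": 0,"ay": 0,"az": 0,"hand": 0.2},{"dx": 0,"dy": 0,"dz": -0.1,"ax": 0,"ay": 0,"az": 0,"hand": 0.2},{"dx": 0,"dy": 0,"dz": 0,"ax": 0,"ay": 0,"az": 0,"hand": 0.2}]}}

```text
time_s: 26.05
tcp_pos: [0.4563, 0.2926, 0.0753]
tcp_rot: [0.993, 0.119, 0.0, -0.0]
wrist_force: [-0.0, 0.2, -0.7]
finger_gap: 0.349
```

Call:
{"name": "arm_command", "arguments": {"plan": [{"dx": 0,"dy": 0,"dz": -0.1,"ax": 0,"ay": 0,"az": 0,"hand": 0.2},{"dx": 0,"dy": 0,"dz": -0.05,"ax": 0,"ay": 0,"az": 0,"hand": 0.2},{"dx": 0,"dy": 0,"dz": 0,"ax": 0,"ay": 0,"az": 0,"hand": 0.2}]}}

```text
time_s: 26.42
tcp_pos: [0.4563, 0.2926, 0.074]
tcp_rot: [0.993, 0.119, 0.0, -0.0]
wrist_force: [-1.4, -0.2, 2.0]
finger_gap: 0.343
```

Contact at the predicted height. Releasing, lifting and backing off.

Call:
{"name": "arm_command", "arguments": {"plan": [{"dx": 0,"dy": 0,"dz": 0,"ax": 0,"ay": 0,"az": 0,"hand": 0.7},{"dx": 0,"dy": 0,"dz": 0,"ax": 0,"ay": 0,"az": 0,"hand": 0.7},{"dx": 0,"dy": 0,"dz": 0,"ax": 0,"ay": 0,"az": 0,"hand": 0.7},{"dx": 0,"dy": 0,"dz": 0,"ax": 0,"ay": 0,"az": 0,"hand": 0.7},{"dx": 0,"dy": 0,"dz": 3,"ax": 0,"ay": 0,"az": 0,"hand": 0.7},{"dx": 0,"dy": 0,"dz": 5,"ax": 0,"ay": 0,"az": 0,"hand": 0.7},{"dx": 0,"dy": 0,"dz": 6,"ax": 0,"ay": 0,"az": 0,"hand": 0.7},{"dx": 0,"dy": -4,"dz": 3,"ax": 0,"ay": 0,"az": 0,"hand": 0.7},{"dx": 0,"dy": -5,"dz": 0,"ax": 0,"ay": 0,"az": 0,"hand": 0.7},{"dx": 0,"dy": -5,"dz": 0,"ax": 0,"ay": 0,"az": 0,"hand": 0.7},{"dx": 0,"dy": -5,"dz": 0,"ax": 0,"ay": 0,"az": 0,"hand": 0.7},{"dx": 0,"dy": -5,"dz": 0,"ax": 0,"ay": 0,"az": 0,"hand": 0.7},{"dx": 0,"dy": 0,"dz": 0,"ax": 0,"ay": 0,"az": 0,"hand": 0.7},{"dx": 0,"dy": 0,"dz": 0,"ax": 0,"ay": 0,"az": 0,"hand": 0.7}]}}

```text
time_s: 28.18
tcp_pos: [0.4564, 0.0527, 0.2439]
tcp_rot: [0.993, 0.119, 0.0, -0.0]
wrist_force: [-0.8, 0.5, 0.3]
finger_gap: 0.698
```

Run:
```python
from h import *
o=monitor.observe();print(o['time_s'],o['tcp_pos'],o['wrist_force'])
mt,it=snap('top','top9.png');ms,si=snap('scene','scene9.png')
for c,lo,hi in(('blue',(105,150,60),(125,255,255)),('orange',(3,150,100),(14,255,255))):
    for n,m,im,w in(('top',mt,it,(90,170,172,235)),('scene',ms,si,(255,85,330,160))):
        for b in blobs(im,lo,hi,w)[1]: print(c,n,b[0].round(1),b[1],onz(m,*b[0],.09).round(3))
a=cv2.resize(si[70:250,200:360],None,fx=2.6,fy=2.6,interpolation=3);b=cv2.resize(it[100:255,85:205],None,fx=3,fy=3,interpolation=3)
h=468;a=a[:h];b=cv2.copyMakeBorder(b,0,max(0,h-b.shape[0]),0,0,0)[:h]
cv2.imwrite('pics/c10.png',cv2.cvtColor(np.hstack([a,b]),cv2.COLOR_RGB2BGR))
t0=cv2.imread('pics/top0.png');d=cv2.absdiff(t0,cv2.cvtColor(it,cv2.COLOR_RGB2BGR)).max(2)
for n,(u,v) in dict(wash=(152,134),green=(188,168),beaker=(310,163),jar=(338,143),purpO=(186,212),pink=(271,203),purpB=(234,236)).items(): print(n,np.mean(d[v-12:v+12,u-12:u+12]>40).round(3))
```

```text
28.175 [0.45639591 0.05268218 0.24385104] [-0.83025654  0.47439052  0.29716206]
blue top [108.6 203.2] 49 [0.436 0.37  0.09 ]
blue scene [289.4  97.9] 27 [0.434 0.369 0.09 ]
wash 0.009
green 0.826
beaker 0.0
jar 0.0
purpO 0.719
pink 0.0
purpB 0.946
```

View pics/c10.png

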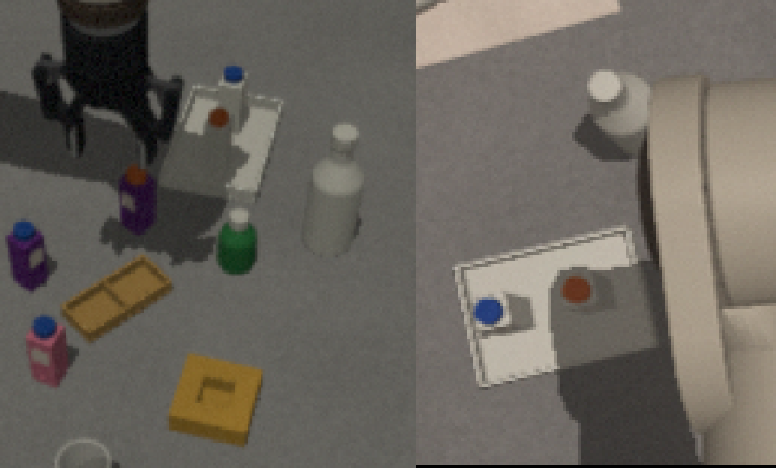

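Final view: both cartridges stand upright in the white tray (blue cap at (233,75), orange at (218,117) in the left half). The rack is empty, the hand is clear, and the green bottle, wash bottle and look-alikes are still standing. Top-view differences at green, purpO and purpB are only the arm covering them. Handing in.

```bash
python3 -c "
from workcell import ticket
print(ticket.job_done())"
```

```text
the job is handed in; nothing more can be done
None
```

I tried both cartridges in the gauge, blue first, and both went fully home, so both now stand upright in the white tray. The red tub was not used. I handed the job in at about 28 s.

- **Gauge test:** each cartridge went the full 20 mm in. There was no contact at the 10 mm sticking depth, and the floor contact stayed under about 4 N.
- **Placing:** blue was standing in the tray before I touched orange. The last top and scene views put blue's cap at (0.436, 0.370) and (0.434, 0.369) m, and the enlarged picture shows both upright.
- **Orange's position:** its cap was in shadow and the colour mask missed it at the end. Its place rests on that picture and the release pose, (0.456, 0.293) m.
- **Bystanders:** the wash bottle, jar, beaker and pink look-alike showed almost no change in the top view. The arm hid the green bottle and both purple look-alikes there. In the scene view they were still standing where they began, judged by eye.

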